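Bring the spindle's flat to the screwdriver and hold the set-screw collar on it

ROBOT

A 7-joint arm with a two-finger parallel gripper is mounted at the origin on the work surface. World frame = base frame: x ahead of the robot, y to its left, z up, the work surface at z = 0. Lengths are in m, angles in rad, forces in N, time in s.
With the tool pointing down it reaches from about 0.4 to 0.85 m from the base axis. Payload 10.4 kg.
Tool frame: the origin (TCP) lies midway between the tips of the shut fingers; the grasp point (between the pads) lies 19 mm behind it (r.tcp_to_grasp is the z of the grasp point in the tool frame, in m); z points along the fingers, x is the direction in which the jaws open and shut, and the axes are right-handed (so a half turn about z gives the same grasp; the last joint's range is limited). The gripper opens to 87 mm and grips with 3 to 60 N. Pads are 19 mm wide; open, the fingers measure 117 mm over their backs; the gripper's body (75 mm by 190 mm) begins 51 mm behind the grasp point.
Start: joints at [-1.369, 0.332, -0.065, 1.46, 0.022, 1.35, -0.088], TCP at [0.139, 0.609, 0.223] pointing down, gripper open.
Joint ranges: [-2.6, 2.6], [-0.5, 2.12], [-1.47, 1.34], [0.16, 2.42], [-1.27, 4.41], [0.06, 2.06], [-2.6, 2.6]. Speed limits (rad/s): [2.22, 2.22, 2.79, 2.79, 3.14, 3.14, 3.14].

INTERFACE

Orientations are given as a unit quaternion [x, y, z, w].
In Python, from bench import r, camera, close_job gives the robot as it stands. The module is installed in compiled form; this text tells all that it offers.
- The arm moves only by the shell command python3 -m crank 'ROWS' [FORCE]. ROWS is JSON, a list of rows, each an object of numbers: "x", "y", "z": the shift along the tool's x, y, z scaled (see below); "ax", "ay", "az": the turn, a rotation vector about the tool's x, y, z scaled (see below); "claw": the closure, from -1 (fully open) to 1 (shut), so that 0 is half open. A call has exactly 5 rows; each row is the pose to reach, as a shift and turn from the pose commanded when the call began, along the tool's axes at that moment; what a row does not reach only later rows make up. The controller multiplies each number of a shift by 1 m and each number of a turn by 2 rad. A row lasts 1/12 s, in which the tool goes at most 41.7 mm and 7.16 degrees, less where a joint would pass 70% of its speed; a pose out of reach is approached as far as the arm can. A call with a number of a shift or a turn outside -1 to 1 is refused whole. A call with a gripper value outside its range is refused whole. The fingers move at their own pace and stop on an object; FORCE is the grip in N (left out, the last holds). Time passes only in rows, so rows that repeat a pose let the fingers close, or fill a call up. It gives the time, the measured TCP pose, the force and the opening at its end, in the units of the state.
- r.read_state(): the state, without advancing time (a new reading comes with each control period).
- camera(name): name is "scene" or "side" or "wrist"; returns a dict with "color" (400x640x3 uint8, blue, green, red), "fx", "fy", "cx", "cy" (pixels), "D" ([k1, k2, p1, p2, k3] as OpenCV has them; the pictures are not rectified), "eye" and "orientation" of the camera in the world. Camera axes: x right, y down, z forward; pixel columns grow to the right and rows downward; lengths in m; the calibration is good to about 2 mm. A picture is of the moment at which its call begins. There is no depth.
- close_job(): hands the job in, once; it reports no verdict.
The state is a dict: "time": time; "joint_positions": joint angles; "joint_vel": joint speeds; "joint_torque": joint torques, N m; "ee_pos": TCP position; "eef_rot": TCP orientation; "ft_force": force on the tool from outside, world axes, zero at the start; "torque": the same for the moment, N m; "width": finger opening in m.
Only numpy, scipy, OpenCV 4.12 (cv2) and the standard library are available. Lean on these libraries where they do the work, as an engineer would, in place of code of your own. Each camera call takes 0.05 s, during which the arm holds its last target. There are 200 camera calls.

TASK

On the laser bed, pinch the upright spindle shaft across its milled flat so that the fingers feel the flat, and turn the shaft until the flat squarely faces the bit of the fixed power screwdriver. Then take the shaft collar that has the set screw sticking out of its side, slide it onto the shaft with the screw over the flat, and stop with the screw level with the bit and pointing straight at it, the collar hanging in the fingers clear of the shoulder below. Finish while still holding it there, ready for tightening, and leave the other loose parts where they lie.

Things in the scene. Friction and masses are not known exactly. Their poses are not given: they have to be found in the camera images.
- spindle: Fixed spindle fixture: base plate, round dark bearing housing (84 mm across, top at 45 mm above the bed), upright shaft: dark and 40 mm thick up to the shoulder at 70 mm, then a 30 mm bar with one flat, top at 116 mm, 2 mm chamfer. A level power screwdriver on a post points its bit at the shaft. Origin on the bed under the shaft axis; +x level from the shaft axis towards the bit, z up.
- bit_tip (a point): Tip of the fixed screwdriver's 7 mm bit, 85 mm from the shaft axis, 90 mm above the bed. Axes as spindle (+x away from the shaft). The driver (34 mm thick body, 50 mm wide clamp, up to 115 mm above the bed) reaches out to 258 mm from the shaft axis.
- shoulder (a point): Point on the shaft axis at the height of the shoulder, 70 mm above the bed (the bar with the flat is the 46 mm above it). Axes as spindle.
- shaft (a joint): Turning angle of the shaft (rad), growing anticlockwise seen from above; 0 when the flat squarely faces the driver bit. It turns freely by hand against a light, even friction (about 0.08 N m) and stays where it is left.
- shaft_flat (a point): Milled flat on the shaft: face 24 mm wide, 43 mm tall, 9 mm from the shaft axis, from the shoulder to 3 mm below the top (seen from above the shaft end is D-shaped). Across the flat the shaft is 24 mm thick, elsewhere 30 mm. Origin in the middle of the face, 91.5 mm above the bed; +x is the outward normal, z up.
- collar_center (a point): Centre (bore axis, half height) of the loose dark steel set-screw collar: 56 mm outside, 33 mm bore, 18 mm tall, about 0.23 kg, lying flat on the bed, z up. A screw passes through its wall along +x at half height: 11 mm thick head, ending 44 mm from the axis; 6 mm thick tip inside the bore, ending 11 mm from the axis, so it passes the 30 mm bar only over the flat.
- screw_head (a point): Outer end of the collar's set screw, 44 mm from the bore axis at half height. Axes as collar_center (+x outward along the screw).
- pulley_center (a point): Middle of a loose aluminium toothed pulley with flanges and hub, 60 mm across, 24 mm tall. Leave it.
- spacer_center (a point): Middle of a loose plain dark spacer ring without a screw, 56 mm across, 10 mm tall. Leave it.
- hex_key: Loose L-shaped hex key, 6 mm thick, long leg 85 mm along its x, lying on the bed. Leave it.
- coupon: Loose steel test plate 90 x 60 x 4 mm lying on the bed, origin under its centre. Leave it.
- flask: Loose closed white bottle, 52 mm across, 130 mm tall, origin under its centre. Leave it.
- driver: Loose hand screwdriver, 160 mm long, lying on the bed along its x. Leave it.
Not all that is in view belongs to the job. Leave any turquoise look-alike of the part that bears collar_center alone.

How it is judged:
On the way, in this order (a step that is already met when the one before it is completed fails the run):
1. a finger presses on the shaft's flat (contact force between the fingers and shaft_c2 above 1 N), for 0.1 s.
2. the flat has been turned to face the driver bit, within 0.2 rad, before the collar is put on (value of joint shaft between -0.2 and 0.2 rad and height (world z) of collar_center below 0.03 m), for 0.2 s.
3. the collar is lifted off the bed in the fingers (height (world z) of collar_center above 0.04 m and contact force between the fingers and collar above 2 N), for 0.1 s.
At the end, for the whole second after the job is handed in: Flat faces the bit within 0.2 rad; collar round the shaft within 3 mm of its axis, mid-height within 5 mm of the bit (clear of the shoulder), screw head within 9 mm sideways of the bit line, level within 0.12 rad, still, gripped with over 2 N (value of joint shaft between -0.2 and 0.2 rad and horizontal distance between collar_center and shoulder below 0.003 m and z of collar_center in the frame of shoulder between 0.015 and 0.025 m and x of screw_head in the frame of shoulder above 0.035 m and y of screw_head in the frame of shoulder between -0.009 and 0.009 m and angle between collar_center's own z axis and vertical below 0.12 rad and contact force between the fingers and collar above 2 N and linear speed of collar below 0.02 m/s); the arm keeps its last pose, push and grip.
It fails at once if another loose part is moved more than 25 mm (distance of any of pulley_center, spacer_center, hex_key, coupon, flask, driver from where it was at the start of the episode above 0.025 m).
It also fails if it takes over 51 s, if anything falls off the work surface, if the arm or the gripper's body presses on something with over 40 N, if the wrist force passes 120 N, or if a joint passes its speed limit or range.

## Working session

There is one attempt and no reset: what is moved stays moved. The work goes in short steps, Python scripts to look and compute and a shell command to move; the robot and the scene stay as the last step left them, time stands still between calls to the robot, and variables do not carry over. Pictures are saved under pics/ and viewed, about 8 in all and at most 12, crops included, and the job is handed in when it is done.

```bash
mkdir -p pics
cat > h.py <<'E'
import numpy as np, cv2, pickle
from scipy.spatial.transform import Rotation as R
from bench import r, camera
def snap(name,fn):
    c=camera(name); cv2.imwrite('pics/'+fn+'.png',c['color']); pickle.dump(c,open('pics/'+fn+'.pkl','wb')); return c
def load(fn): return pickle.load(open('pics/'+fn+'.pkl','rb'))
def K(c): return np.array([[c['fx'],0,c['cx']],[0,c['fy'],c['cy']],[0,0,1.]])
def rot(c):
    o=np.array(c['orientation'],float); return R.from_quat(o).as_matrix() if o.size==4 else o.reshape(3,3)
def pix2z(c,px,z):
    p=cv2.undistortPoints(np.array(px,float).reshape(-1,1,2),K(c),np.array(c['D'],float)).reshape(-1,2)
    d=np.c_[p,np.ones(len(p))]@rot(c).T; e=np.array(c['eye']); return e+d*((z-e[2])/d[:,2])[:,None]
def proj(c,P):
    Rm=rot(c).T; return cv2.projectPoints(np.array(P,float).reshape(-1,1,3),cv2.Rodrigues(Rm)[0],-Rm@np.array(c['eye']),K(c),np.array(c['D'],float))[0].reshape(-1,2)
def rel(p,yaw=None):
    "shift in tool axes from present TCP to world p"
    s=r.read_state(); M=R.from_quat(s['eef_rot']).as_matrix(); return M.T@(np.array(p)-s['ee_pos'])
E
python3 - <<'E'
from h import *
a=snap('scene','s0');b=snap('side','d0');w=snap('wrist','w0')
for c in(a,b,w): print(c['eye'],c['orientation'],c['fx'],c['D'])
s=r.read_state();print(s)
print(R.from_quat(s['eef_rot']).as_matrix().round(3))
E
```

```text
[ 1.34661155 -0.19693965  0.60946285] [ 0.6497755   0.60117409 -0.31756152 -0.33990617] 487.9763321290858 [0.02550309 0.         0.         0.         0.        ]
[0.37809624 0.48031173 0.77896448] [-0.11557426  0.92001204 -0.37060927  0.05356501] 408.50627286588235 [-0.07439259  0.          0.          0.          0.        ]
[0.0669619  0.6262221  0.38419392] [0.77470472 0.61785611 0.08333767 0.10555213] 343.6481988732159 [-0.05621292  0.          0.          0.          0.        ]
{'time': 0.15, 'joint_positions': array([-1.36863734,  0.3327268 , -0.06470916,  1.46074403,  0.02159495,
        1.34987228, -0.08847685]), 'joint_vel': array([ 2.93224582e-04, -2.89336123e-03, -2.59476083e-03, -2.30621505e-03,
        1.10466988e-03, -5.19590246e-06, -9.43712835e-04]), 'joint_torque': array([ 1.40581269e-03, -6.23628616e+01,  2.52337876e-02, -3.90145075e+01,
       -6.12762594e-02,  3.71434749e-02,  6.87164084e-05]), 'ee_pos': array([0.13922395, 0.60900549, 0.22193874]), 'eef_rot': array([ 7.81928624e-01,  6.23367747e-01, -4.01125325e-04,  3.42888215e-04]), 'ft_force': array([-0.54899503, -0.64917021, -0.12752129]), 'torque': array([-0.02588311,  0.06849284, -0.00099467]), 'width': 0.08676278832160153}
[[ 0.223  0.975 -0.   ]
 [ 0.975 -0.223 -0.001]
 [-0.001  0.    -1.   ]]
```

View pics/s0.png

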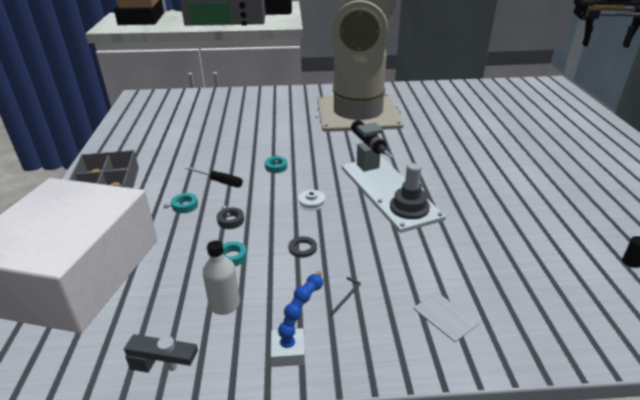

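View pics/d0.png

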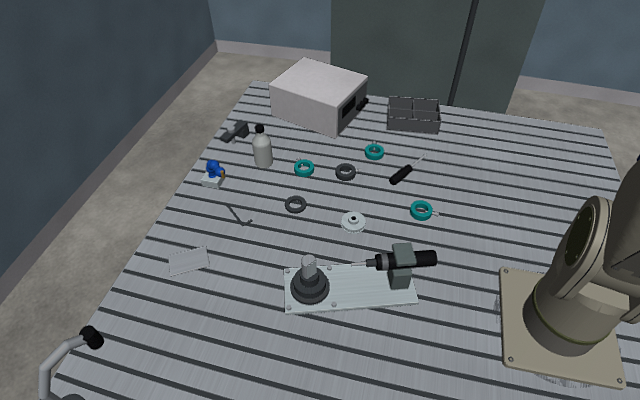

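Run:
```python
from h import *
a=load('s0');b=load('d0')
cr=lambda c,x,y,w=50,h=37:cv2.resize(c['color'][y-h:y+h,x-w:x+w],(400,296),interpolation=cv2.INTER_CUBIC)
cv2.imwrite('pics/c1.png',np.vstack([np.hstack([cr(a,230,215),cr(a,410,185)]),np.hstack([cr(b,345,175),cr(b,320,275)])]))
for c,p in((a,[230,217]),(b,[345,172]),(a,[303,246]),(b,[295,204])): print(pix2z(c,[p],.009))
for c,p in((a,[413,167]),(b,[309,257])): print('shaft',pix2z(c,[p],.116))
for c,p in((a,[386,153]),(b,[352,264])): print('bit',pix2z(c,[p],.09))
```

```text
[[ 0.5153164  -0.33438113  0.009     ]]
[[ 0.51624641 -0.33210759  0.009     ]]
[[ 0.62161036 -0.18676517  0.009     ]]
[[ 0.61579663 -0.18462493  0.009     ]]
shaft [[0.52353911 0.0387052  0.116     ]]
shaft [[0.51587009 0.03617797 0.116     ]]
bit [[0.41569991 0.00572592 0.09      ]]
bit [[0.43301047 0.01422831 0.09      ]]
```

View pics/c1.png

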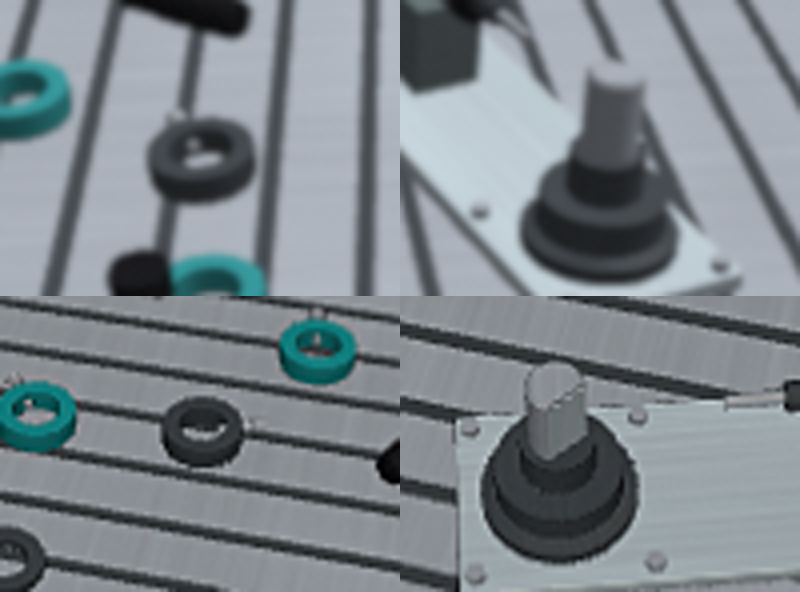

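Run:
```python
from h import *
a=load('s0');b=load('d0');w=load('w0')
print('scr',pix2z(a,[[224.5,207.2]],.009),pix2z(b,[[358,170]],.009))
q=pix2z(b,[[305,264.5],[316.75,258.5]],.113);d=q[1]-q[0];print('flat',q,np.degrees(np.arctan2(d[1],d[0])))
s=r.read_state();M=R.from_quat(s['eef_rot']).as_matrix()
print('cam off',M.T@(w['eye']-s['ee_pos']),'R cam in tool',(M.T@rot(w)).round(3))
print(rel([.47,.06,.28]))
for c in(a,b):
  print(proj(c,[[.519,.037,.116],[.519,.037,.07]]))
```

```text
scr [[ 0.47862522 -0.34908234  0.009     ]] [[ 0.48300033 -0.34865113  0.009     ]]
flat [[0.51939552 0.05307995 0.113     ]
 [0.50079013 0.0338973  0.113     ]] -134.12480668759085
cam off [ 0.00051081 -0.07427569 -0.16225849] R cam in tool [[ 1.     0.    -0.   ]
 [-0.     0.964  0.266]
 [ 0.    -0.266  0.964]]
[-0.46155842  0.44479411 -0.05755837]
[[411.6459268  165.88361744]
 [409.46135069 185.34003334]]
[[307.35072825 257.01392372]
 [307.96954952 270.0270663 ]]
```

```bash
cat >> h.py <<'E'
def plan(x,y,z,yaw=None):
    "tool-axes shift and scaled az to reach world TCP x,y,z with tool-x azimuth yaw (deg), levelling too"
    s=r.read_state();M=R.from_quat(s['eef_rot']).as_matrix()
    cur=np.degrees(np.arctan2(M[1,0],M[0,0]))
    yaw=cur if yaw is None else yaw
    c,n=np.cos(np.radians(yaw)),np.sin(np.radians(yaw))
    G=np.array([[c,n,0],[n,-c,0],[0,0,-1]])
    v=R.from_matrix(M.T@G).as_rotvec()/2
    print('t',round(s['time'],2),'pos',np.round(s['ee_pos'],4),'yaw',round(cur,2),'w',round(s['width'],4),'F',np.round(s['ft_force'],1),'j7',s['joint_positions'][6].round(2),'| shift',np.round(rel([x,y,z]),4),'rot',v.round(4))
E
cat > p.py <<'E'
import sys; from h import *
plan(*map(float,sys.argv[1:]))
E
python3 p.py .49 .035 .26 -45
```

```text
t 0.15 pos [0.1392 0.609  0.2219] yaw 77.12 w 0.0868 F [-0.5 -0.6 -0.1] j7 -0.09 | shift [-0.4815  0.4699 -0.0375] rot [6.0000e-04 3.0000e-04 1.0657e+00]
```

```bash
python3 -m crank '[{"x":-0.48,"y":0.47,"z":-0.04,"az":1,"claw":-1},{"x":-0.48,"y":0.47,"z":-0.04,"az":1,"claw":-1},{"x":-0.48,"y":0.47,"z":-0.04,"az":1,"claw":-1},{"x":-0.48,"y":0.47,"z":-0.04,"az":1,"claw":-1},{"x":-0.48,"y":0.47,"z":-0.04,"az":1,"claw":-1}]' 30; python3 p.py .49 .035 .26 -45
```

```text
t 0.15 pos [0.1392 0.609  0.2219] yaw 77.12 w 0.0868 F [-0.5 -0.6 -0.1] j7 -0.09 | shift [-0.4815  0.4699 -0.0375] rot [6.0000e-04 3.0000e-04 1.0657e+00]schema error: expected keys x, y, z, ax, ay, az, claw
```

All keys are needed.

```bash
python3 -m crank '[{"x":-0.48,"y":0.47,"z":-0.04,"ax":0,"ay":0,"az":1,"claw":-1},{"x":-0.48,"y":0.47,"z":-0.04,"ax":0,"ay":0,"az":1,"claw":-1},{"x":-0.48,"y":0.47,"z":-0.04,"ax":0,"ay":0,"az":1,"claw":-1},{"x":-0.48,"y":0.47,"z":-0.04,"ax":0,"ay":0,"az":1,"claw":-1},{"x":-0.48,"y":0.47,"z":-0.04,"ax":0,"ay":0,"az":1,"claw":-1}]' 30; python3 p.py .49 .035 .26 -45
```

```text
time: 0.57
ee_pos: [0.2486, 0.43, 0.2348]
eef_rot: [0.937, 0.35, -0.0, -0.0]
ft_force: [1.1, 1.2, 0.7]
width: 0.0868
t 0.57 pos [0.2486 0.43   0.2348] yaw 40.96 w 0.0868 F [1.1 1.2 0.7] j7 -0.42 | shift [-0.0767  0.4565 -0.0253] rot [0.000e+00 2.000e-04 7.501e-01]
```

```bash
python3 -m crank '[{"x":-0.077,"y":0.457,"z":-0.025,"ax":0,"ay":0,"az":0.75,"claw":-1},{"x":-0.077,"y":0.457,"z":-0.025,"ax":0,"ay":0,"az":0.75,"claw":-1},{"x":-0.077,"y":0.457,"z":-0.025,"ax":0,"ay":0,"az":0.75,"claw":-1},{"x":-0.077,"y":0.457,"z":-0.025,"ax":0,"ay":0,"az":0.75,"claw":-1},{"x":-0.077,"y":0.457,"z":-0.025,"ax":0,"ay":0,"az":0.75,"claw":-1}]'; python3 p.py .49 .035 .26 -45
```

```text
time: 0.98
ee_pos: [0.358, 0.2531, 0.2463]
eef_rot: [0.999, 0.045, -0.0, -0.0]
ft_force: [0.9, 1.1, -0.2]
width: 0.0869
t 0.98 pos [0.358  0.2531 0.2463] yaw 5.15 w 0.0869 F [ 0.9  1.1 -0.2] j7 -0.66 | shift [ 0.1119  0.2291 -0.0139] rot [-3.000e-04  1.000e-04  4.377e-01]
```

```bash
python3 -m crank '[{"x":0.112,"y":0.229,"z":-0.014,"ax":0,"ay":0,"az":0.438,"claw":-1},{"x":0.112,"y":0.229,"z":-0.014,"ax":0,"ay":0,"az":0.438,"claw":-1},{"x":0.112,"y":0.229,"z":-0.014,"ax":0,"ay":0,"az":0.438,"claw":-1},{"x":0.112,"y":0.229,"z":-0.014,"ax":0,"ay":0,"az":0.438,"claw":-1},{"x":0.112,"y":0.229,"z":-0.014,"ax":0,"ay":0,"az":0.438,"claw":-1}]'; python3 p.py .49 .035 .26 -45
```

```text
time: 1.4
ee_pos: [0.4669, 0.0758, 0.2578]
eef_rot: [0.964, -0.264, 0.0, -0.0]
ft_force: [1.0, 0.9, -0.3]
width: 0.0868
t 1.4 pos [0.4669 0.0758 0.2578] yaw -30.66 w 0.0868 F [ 1.   0.9 -0.3] j7 -0.81 | shift [ 0.0407  0.0233 -0.0022] rot [-0.0003  0.      0.1251]
```

```bash
python3 -m crank '[{"x":0.041,"y":0.023,"z":0,"ax":0,"ay":0,"az":0.125,"claw":-1},{"x":0.041,"y":0.023,"z":0,"ax":0,"ay":0,"az":0.125,"claw":-1},{"x":0.041,"y":0.023,"z":0,"ax":0,"ay":0,"az":0.125,"claw":-1},{"x":0.041,"y":0.023,"z":0,"ax":0,"ay":0,"az":0.125,"claw":-1},{"x":0.041,"y":0.023,"z":0,"ax":0,"ay":0,"az":0.125,"claw":-1}]'
python3 - <<'E'
from h import *
plan(.519,.037,.15,-45)
c=snap('wrist','w1')
cv2.imwrite('pics/w1b.png',cv2.resize(c['color'],(800,500),interpolation=cv2.INTER_CUBIC))
print(proj(c,[[.519,.037,.116],[.43,.012,.09]])*1.25)
E
```

```text
time: 1.82
ee_pos: [0.4897, 0.0384, 0.2573]
eef_rot: [0.926, -0.377, -0.0, 0.0]
ft_force: [0.4, -0.6, -0.9]
width: 0.0872
t 1.82 pos [0.4897 0.0384 0.2573] yaw -44.34 w 0.0872 F [ 0.4 -0.6 -0.9] j7 -0.94 | shift [ 0.022  -0.0195  0.1073] rot [0.0001 0.0003 0.0057]
[[434.66045591 214.33054189]
 [374.28891934 304.95753435]]
```

View pics/w1b.png

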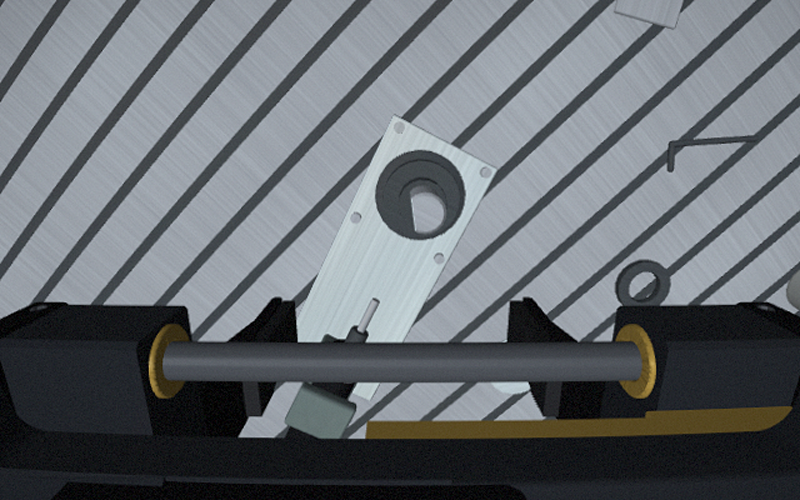

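Run:
```python
from h import *
c=load('w1');im=c['color']
cv2.imwrite('pics/c2.png',cv2.resize(im[110:250,260:400],(784,594),interpolation=cv2.INTER_CUBIC)[:, :])
# axis direction from plate edges (any z) 
q=pix2z(c,np.array([[393,117],[300,311]])/1.25,.0);d=q[1]-q[0];print('edge az',np.degrees(np.arctan2(d[1],d[0])))
q=pix2z(c,np.array([[497,170],[413,338]])/1.25,.0);d=q[1]-q[0];print('edge az',np.degrees(np.arctan2(d[1],d[0])))
print('bit',pix2z(c,np.array([[376,299]])/1.25,.09))
q=pix2z(c,np.array([[420,195]])/1.25,.045);print('housing c',q)
```

```text
edge az -161.27951368091806
edge az -158.53087844007527
bit [[0.43474042 0.01470861 0.09      ]]
housing c [[0.51659891 0.04561914 0.045     ]]
```

View pics/c2.png

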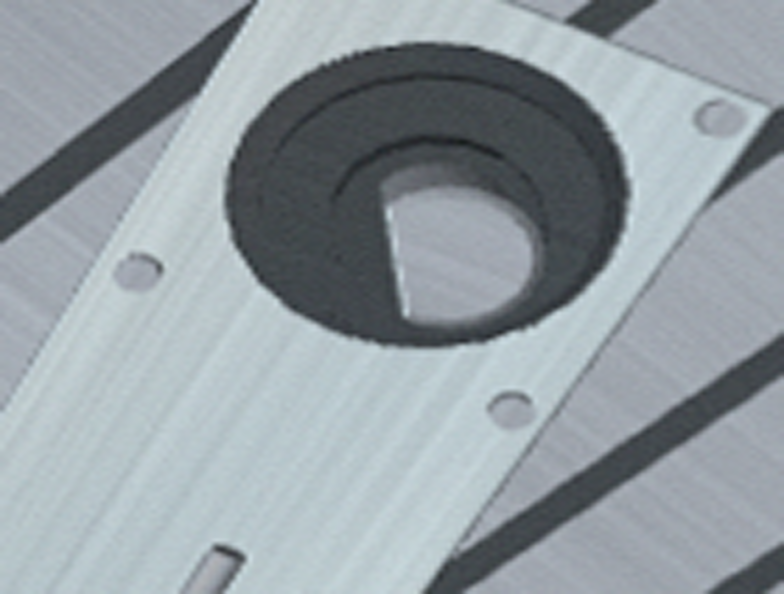

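Run:
```python
from h import *
from scipy.optimize import least_squares
c=load('w1')
f=lambda p:np.array(p,float)/[5.6,594/140]+[260,110]
q=pix2z(c,f([(388,195),(405,318)]),.113);d=q[1]-q[0];print('flat',q,'normal az',np.degrees(np.arctan2(d[1],d[0]))-90, np.degrees(np.arctan2(d[1],d[0]))+90)
A=pix2z(c,f([(440,187),(500,205),(535,255),(510,305),(450,322)]),.116)[:,:2]
for r0 in (13,None):
  s=least_squares(lambda v:np.hypot(*(A-v[:2]).T)-(v[2] if r0 is None else r0/1000),[.519,.037,.013]);print(s.x,s.fun*1000)
s=least_squares(lambda v:np.hypot(*(A-v[:2]).T)-.013,[.519,.037])
u=s.x
b=pix2z(c,f([(228,552)]),.09)[0]
print('bit',b,'az',np.degrees(np.arctan2(b[1]-u[1],b[0]-u[0])),np.hypot(*(b[:2]-u)))
H=pix2z(c,f([(227,195),(627,195),(428,45),(428,346)]),.045);print('house',H,(H[0]+H[1])/2,(H[2]+H[3])/2)
bl=pix2z(c,f([(138,272),(511,410),(719,118)]),.012)[:,:2];print(bl, [np.degrees(np.arctan2(*(bl[i]-bl[j])[::-1])) for i,j in((1,2),(0,1))])
# two view bit
from itertools import product
```

```text
flat [[0.51659455 0.05815604 0.113     ]
 [0.50021451 0.03720027 0.113     ]] normal az -218.01289174422058 -38.01289174422058
[0.5154297 0.0417661 0.013    ] [ 1.81643785 -0.0587611  -0.15923946  0.8190059   1.1207654 ]
[0.51424679 0.04279073 0.0143885 ] [ 0.33890009 -0.46264228  0.01641115  0.43913113 -0.3318001 ]
bit [0.43397469 0.01407432 0.09      ] az -161.2237847098978 0.08603341889367043
house [[0.48897192 0.072662   0.045     ]
 [0.5447532  0.01827639 0.045     ]
 [0.54297041 0.07253263 0.045     ]
 [0.48943857 0.01649849 0.045     ]] [0.51686256 0.0454692  0.045     ] [0.51620449 0.04451556 0.045     ]
[[ 0.45529446  0.06899927]
 [ 0.48487591 -0.01670893]
 [ 0.57334315  0.01416207]] [np.float64(-160.76336265634583), np.float64(109.04167530115522)]
```

```bash
python3 p.py .5178 .041 .08 -40
```

```text
t 1.87 pos [0.4897 0.0386 0.2574] yaw -44.34 w 0.0871 F [ 0.1 -0.2 -0.6] j7 -0.94 | shift [ 0.0185 -0.0214  0.1774] rot [ 0.      0.0003 -0.0379]
```

```bash
python3 -m crank '[{"x":0.0185,"y":-0.0214,"z":0.03,"ax":0,"ay":0,"az":-0.038,"claw":-1},{"x":0.0185,"y":-0.0214,"z":0.07,"ax":0,"ay":0,"az":-0.038,"claw":-1},{"x":0.0185,"y":-0.0214,"z":0.11,"ax":0,"ay":0,"az":-0.038,"claw":-1},{"x":0.0185,"y":-0.0214,"z":0.15,"ax":0,"ay":0,"az":-0.038,"claw":-1},{"x":0.0185,"y":-0.0214,"z":0.1774,"ax":0,"ay":0,"az":-0.038,"claw":-1}]'
python3 - <<'E'
from h import *
plan(.5178,.041,.08,-40)
E
```

```text
time: 2.28
ee_pos: [0.5164, 0.0407, 0.0768]
eef_rot: [0.94, -0.342, -0.001, 0.001]
ft_force: [-0.2, 0.0, -0.7]
width: 0.087
t 2.28 pos [0.5164 0.0407 0.0768] yaw -40.02 w 0.087 F [-0.2  0.  -0.7] j7 -0.72 | shift [ 0.0009 -0.0012 -0.0032] rot [ 0.0011  0.001  -0.0002]
```

```bash
python3 -m crank '[{"x":0.001,"y":-0.001,"z":-0.003,"ax":0,"ay":0,"az":0,"claw":0},{"x":0.001,"y":-0.001,"z":-0.003,"ax":0,"ay":0,"az":0,"claw":0.3},{"x":0.001,"y":-0.001,"z":-0.003,"ax":0,"ay":0,"az":0,"claw":1},{"x":0.001,"y":-0.001,"z":-0.003,"ax":0,"ay":0,"az":0,"claw":1},{"x":0.001,"y":-0.001,"z":-0.003,"ax":0,"ay":0,"az":0,"claw":1}]' 15
python3 - <<'E'
from h import *
plan(.5178,.041,.08,-40)
print(r.read_state()['torque'])
E
```

```text
time: 2.7
ee_pos: [0.521, 0.0402, 0.0851]
eef_rot: [0.939, -0.344, 0.001, -0.001]
ft_force: [-0.5, 0.8, -0.2]
width: 0.0616
t 2.7 pos [0.521  0.0402 0.0851] yaw -40.24 w 0.0616 F [-0.5  0.8 -0.2] j7 -0.73 | shift [-0.0029  0.0014  0.0051] rot [-0.0015 -0.0007 -0.0021]
[-0.09891247  0.10524009  0.01724609]
```

```bash
python3 -m crank '[{"x":0,"y":0,"z":0.003,"ax":0,"ay":0,"az":0,"claw":1},{"x":0,"y":0,"z":0.003,"ax":0,"ay":0,"az":0,"claw":1},{"x":0,"y":0,"z":0.003,"ax":0,"ay":0,"az":0,"claw":1},{"x":0,"y":0,"z":0.003,"ax":0,"ay":0,"az":0,"claw":1},{"x":0,"y":0,"z":0.003,"ax":0,"ay":0,"az":0,"claw":1}]'
python3 - <<'E'
from h import *
for i in range(4):
  plan(.5178,.041,.08,-40); camera('wrist')
print(r.read_state()['torque'])
E
```

```text
time: 3.12
ee_pos: [0.5198, 0.0397, 0.0802]
eef_rot: [0.939, -0.344, -0.0, -0.0]
ft_force: [0.7, -0.7, -0.1]
width: 0.0283
t 3.12 pos [0.5198 0.0397 0.0802] yaw -40.28 w 0.0283 F [ 0.7 -0.7 -0.1] j7 -0.72 | shift [-0.0024  0.0003  0.0002] rot [-0.0001  0.     -0.0025]
t 3.17 pos [0.5191 0.0405 0.0801] yaw -40.26 w 0.0242 F [-9.2 11.1  7.9] j7 -0.72 | shift [-0.0013  0.0005  0.0001] rot [-0.      0.001  -0.0023]
t 3.22 pos [0.519  0.0407 0.0801] yaw -40.24 w 0.0243 F [-3.7  4.1  3.5] j7 -0.72 | shift [-0.0011  0.0006  0.0001] rot [ 0.0001  0.0011 -0.0021]
t 3.27 pos [0.519  0.0407 0.0801] yaw -40.23 w 0.0241 F [-5.1  3.3  4.5] j7 -0.72 | shift [-0.0011  0.0006  0.0001] rot [ 0.      0.0011 -0.002 ]
[0.70842837 1.11412337 0.04578256]
```

```bash
python3 -m crank '[{"x":-0.0012,"y":0,"z":0,"ax":0,"ay":0,"az":-0.052,"claw":1},{"x":-0.0014,"y":0,"z":0,"ax":0,"ay":0,"az":-0.104,"claw":1},{"x":-0.0016,"y":-0.0005,"z":0,"ax":0,"ay":0,"az":-0.157,"claw":1},{"x":-0.0017,"y":-0.001,"z":0,"ax":0,"ay":0,"az":-0.21,"claw":1},{"x":-0.0018,"y":-0.001,"z":0,"ax":0,"ay":0,"az":-0.262,"claw":1}]' 20
python3 - <<'E'
from h import *
plan(.5188,.0435,.08,19.1)
camera('wrist')
plan(.5188,.0435,.08,19.1)
print(r.read_state()['torque'])
E
```

```text
time: 3.73
ee_pos: [0.519, 0.0423, 0.0802]
eef_rot: [0.996, -0.087, -0.0, -0.0]
ft_force: [0.0, 3.7, -0.8]
width: 0.0237
t 3.73 pos [0.519  0.0423 0.0802] yaw -9.93 w 0.0237 F [ 0.   3.7 -0.8] j7 -0.22 | shift [-0.0004 -0.0011  0.0002] rot [-0.0004  0.     -0.2534]
t 3.78 pos [0.519  0.0424 0.0802] yaw -9.5 w 0.0236 F [-0.2  3.2 -0.8] j7 -0.21 | shift [-0.0004 -0.0011  0.0002] rot [-0.0005 -0.     -0.2496]
[0.74114335 0.2377575  0.0577633 ]
```

```bash
python3 -m crank '[{"x":0,"y":0,"z":0,"ax":0,"ay":0,"az":-0.05,"claw":1},{"x":0,"y":-0.0005,"z":0,"ax":0,"ay":0,"az":-0.1,"claw":1},{"x":-0.0003,"y":-0.0007,"z":0,"ax":0,"ay":0,"az":-0.15,"claw":1},{"x":-0.0004,"y":-0.001,"z":0,"ax":0,"ay":0,"az":-0.2,"claw":1},{"x":-0.0004,"y":-0.0011,"z":0,"ax":0,"ay":0,"az":-0.25,"claw":1}]'
python3 - <<'E'
from h import *
for i in range(3):
  plan(.5188,.0435,.08,19.1)
  camera('wrist')
print(r.read_state()['torque'])
E
```

```text
time: 4.2
ee_pos: [0.5183, 0.0437, 0.0801]
eef_rot: [0.987, 0.161, -0.001, -0.001]
ft_force: [-2.9, 3.9, 3.2]
width: 0.0237
t 4.2 pos [0.5183 0.0437 0.0801] yaw 18.55 w 0.0237 F [-2.9  3.9  3.2] j7 0.25 | shift [0.0004 0.0004 0.0001] rot [-0.0007  0.0004 -0.0048]
t 4.25 pos [0.5182 0.0437 0.0801] yaw 19.0 w 0.0235 F [-3.6  3.4  2.8] j7 0.26 | shift [0.0005 0.0004 0.0001] rot [-0.0007  0.0004 -0.0008]
t 4.3 pos [0.5183 0.0437 0.0801] yaw 18.48 w 0.0234 F [-3.4  4.7  3.9] j7 0.25 | shift [0.0004 0.0003 0.0001] rot [-0.0007  0.0004 -0.0054]
[0.83553033 0.9145151  0.13023513]
```

```bash
python3 -m crank '[{"x":0,"y":0,"z":0,"ax":0,"ay":0,"az":0,"claw":-0.2},{"x":0,"y":0,"z":0,"ax":0,"ay":0,"az":0,"claw":-0.4},{"x":0,"y":0,"z":0,"ax":0,"ay":0,"az":0,"claw":-1},{"x":0,"y":0,"z":0,"ax":0,"ay":0,"az":0,"claw":-1},{"x":0,"y":0,"z":-0.04,"ax":0,"ay":0,"az":0,"claw":-1}]'; python3 -m crank '[{"x":0,"y":0,"z":-0.04,"ax":0,"ay":0,"az":0,"claw":-1},{"x":0,"y":0,"z":-0.08,"ax":0,"ay":0,"az":0,"claw":-1},{"x":0,"y":0,"z":-0.12,"ax":0,"ay":0,"az":0,"claw":-1},{"x":0,"y":0,"z":-0.14,"ax":0,"ay":0,"az":0,"claw":-1},{"x":0,"y":0,"z":-0.14,"ax":0,"ay":0,"az":0,"claw":-1}]'
python3 - <<'E'
from h import *
c=snap('wrist','w2');snap('side','d2')
plan(.508,-.31,.24,-66)
print(proj(c,[[.5158,.0416,.116]]))
E
```

```text
time: 4.77
ee_pos: [0.5148, 0.0421, 0.1146]
eef_rot: [0.987, 0.16, -0.005, 0.001]
ft_force: [0.0, -0.5, -0.3]
width: 0.0491
time: 5.18
ee_pos: [0.521, 0.0427, 0.2654]
eef_rot: [0.987, 0.159, 0.004, -0.001]
ft_force: [0.2, 0.0, 0.1]
width: 0.0818
t 5.28 pos [0.5192 0.0426 0.2607] yaw 18.35 w 0.0849 F [-0.3 -0.3 -1.1] j7 0.18 | shift [-0.1216  0.3312  0.0205] rot [-6.000e-04 -6.000e-04  7.361e-01]
[[315.44082306 191.62692048]]
```

```bash
python3 - <<'E'
from h import *
c=load('w2');cv2.imwrite('pics/c3.png',cv2.resize(c['color'][140:260,250:390],(784,672),interpolation=cv2.INTER_CUBIC)[:600])
E
python3 -m crank '[{"x":-0.12,"y":0.33,"z":0.02,"ax":0,"ay":0,"az":0.736,"claw":-1},{"x":-0.12,"y":0.33,"z":0.02,"ax":0,"ay":0,"az":0.736,"claw":-1},{"x":-0.12,"y":0.33,"z":0.02,"ax":0,"ay":0,"az":0.736,"claw":-1},{"x":-0.12,"y":0.33,"z":0.02,"ax":0,"ay":0,"az":0.736,"claw":-1},{"x":-0.12,"y":0.33,"z":0.02,"ax":0,"ay":0,"az":0.736,"claw":-1}]'; python3 p.py .508 -.31 .24 -66
```

```text
time: 5.7
ee_pos: [0.5119, -0.167, 0.2468]
eef_rot: [0.988, -0.155, -0.001, 0.0]
ft_force: [1.6, 0.4, -0.9]
width: 0.0873
t 5.7 pos [ 0.5119 -0.167   0.2468] yaw -17.8 w 0.0873 F [ 1.6  0.4 -0.9] j7 -0.0 | shift [0.04   0.1373 0.0068] rot [0.0006 0.0008 0.4207]
```

View pics/c3.png

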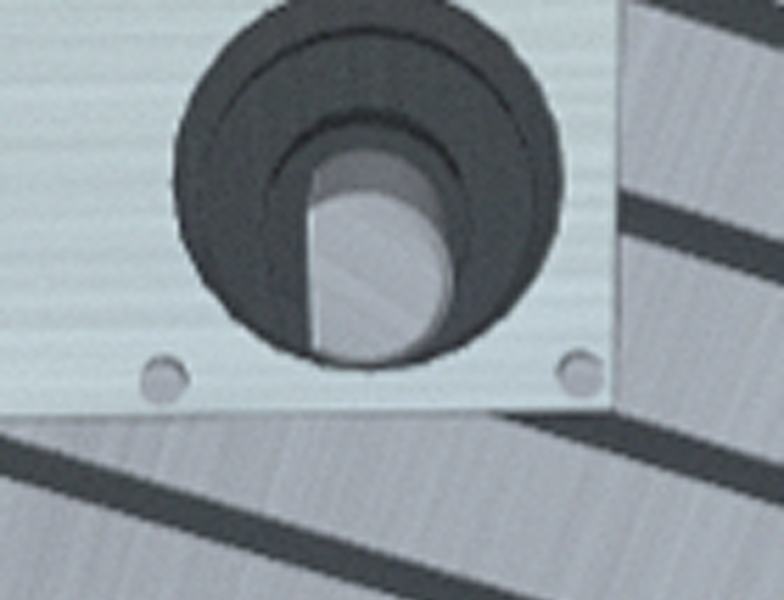

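```bash
python3 -m crank '[{"x":0.04,"y":0.137,"z":0.007,"ax":0,"ay":0,"az":0.42,"claw":-1},{"x":0.04,"y":0.137,"z":0.007,"ax":0,"ay":0,"az":0.42,"claw":-1},{"x":0.04,"y":0.137,"z":0.007,"ax":0,"ay":0,"az":0.42,"claw":-1},{"x":0.04,"y":0.137,"z":0.007,"ax":0,"ay":0,"az":0.42,"claw":-1},{"x":0.04,"y":0.137,"z":0.007,"ax":0,"ay":0,"az":0.42,"claw":-1}]'; python3 -m crank '[{"x":0.002,"y":0.005,"z":0,"ax":0,"ay":0,"az":0.107,"claw":-1},{"x":0.002,"y":0.005,"z":0,"ax":0,"ay":0,"az":0.107,"claw":-1},{"x":0.002,"y":0.005,"z":0,"ax":0,"ay":0,"az":0.107,"claw":-1},{"x":0.002,"y":0.005,"z":0,"ax":0,"ay":0,"az":0.107,"claw":-1},{"x":0.002,"y":0.005,"z":0,"ax":0,"ay":0,"az":0.107,"claw":-1}]'
python3 - <<'E'
from h import *
c=snap('wrist','w3');plan(.516,-.333,.1,-66)
p=proj(c,[[.516,-.333,.009]])[0];print(p)
x,y=int(p[0]),int(p[1]);x=max(x,70);y=max(y,50)
print(x-70,y-52)
cv2.imwrite('pics/c4.png',cv2.resize(c['color'][y-52:y+53,x-70:x+70],(784,588),interpolation=cv2.INTER_CUBIC))
E
```

```text
time: 6.12
ee_pos: [0.5072, -0.3133, 0.2395]
eef_rot: [0.891, -0.454, -0.001, 0.002]
ft_force: [0.3, -0.0, -0.2]
width: 0.0868
time: 6.53
ee_pos: [0.5072, -0.3121, 0.2405]
eef_rot: [0.842, -0.54, -0.001, 0.0]
ft_force: [-0.9, -0.2, 0.5]
width: 0.0871
t 6.58 pos [ 0.5073 -0.3121  0.2407] yaw -65.32 w 0.0872 F [ 0.4 -0.7 -0.1] j7 -0.46 | shift [0.0227 0.0008 0.1407] rot [0.0002 0.0003 0.0059]
[342.22086194 174.5049136 ]
272 122
```

View pics/c4.png

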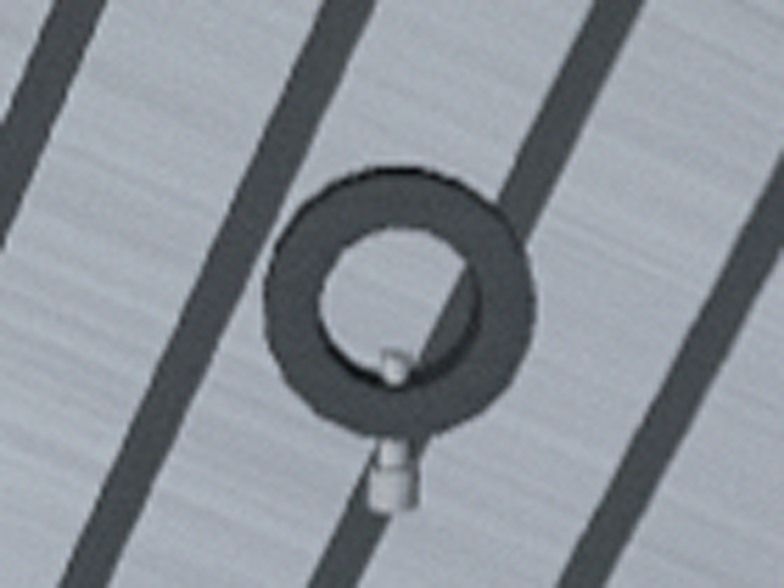

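Run:
```python
from h import *
c=load('w3')
f=lambda p:np.array(p,float)/5.6+[272,122]
E=pix2z(c,f([(264,303),(537,303),(400,172),(400,437)]),.018);print(E)
ctr=((E[0]+E[1])/2+(E[2]+E[3])/2)/2
q=pix2z(c,f([(395,360),(391.5,500)]),.009);d=q[1]-q[0];az=np.degrees(np.arctan2(d[1],d[0]));d2=q[1]-ctr
print(ctr,az,np.degrees(np.arctan2(d2[1],d2[0])))
plan(ctr[0],ctr[1],.003,az+90)
```

```text
[[ 0.5046549  -0.30878145  0.018     ]
 [ 0.52788883 -0.35913242  0.018     ]
 [ 0.5401403  -0.32235731  0.018     ]
 [ 0.49085157 -0.34605287  0.018     ]]
[ 0.5158839  -0.33408101  0.018     ] -155.73810200499892 -156.04315692810644
t 6.58 pos [ 0.5073 -0.3121  0.2407] yaw -65.32 w 0.0872 F [ 0.4 -0.7 -0.1] j7 -0.46 | shift [0.0237 0.0013 0.2377] rot [0.0002 0.0003 0.0036]
```

```bash
python3 -m crank '[{"x":0.0237,"y":0.0013,"z":0.03,"ax":0,"ay":0,"az":0.0036,"claw":-1},{"x":0.0237,"y":0.0013,"z":0.07,"ax":0,"ay":0,"az":0.0036,"claw":-1},{"x":0.0237,"y":0.0013,"z":0.11,"ax":0,"ay":0,"az":0.0036,"claw":-1},{"x":0.0237,"y":0.0013,"z":0.15,"ax":0,"ay":0,"az":0.0036,"claw":-1},{"x":0.0237,"y":0.0013,"z":0.18,"ax":0,"ay":0,"az":0.0036,"claw":-1}]'; python3 -m crank '[{"x":0,"y":0,"z":0.015,"ax":0,"ay":0,"az":0,"claw":-1},{"x":0,"y":0,"z":0.03,"ax":0,"ay":0,"az":0,"claw":-1},{"x":0,"y":0,"z":0.035,"ax":0,"ay":0,"az":0,"claw":-1},{"x":0,"y":0,"z":0.035,"ax":0,"ay":0,"az":0,"claw":-1},{"x":0,"y":0,"z":0.035,"ax":0,"ay":0,"az":0,"claw":-1}]';python3 p.py .5159 -.3341 .004 -65.9
```

```text
time: 7.0
ee_pos: [0.515, -0.3336, 0.0579]
eef_rot: [0.84, -0.543, -0.001, -0.0]
ft_force: [0.3, -0.2, -1.2]
width: 0.0871
time: 7.42
ee_pos: [0.5166, -0.3349, 0.0272]
eef_rot: [0.839, -0.544, 0.001, -0.0]
ft_force: [0.5, -0.1, 0.3]
width: 0.0871
t 7.42 pos [ 0.5166 -0.3349  0.0272] yaw -65.88 w 0.0871 F [ 0.5 -0.1  0.3] j7 -0.31 | shift [-0.0011  0.0003  0.0232] rot [-0.0004 -0.0005  0.0002]
```

```bash
python3 -m crank '[{"x":0,"y":0,"z":0.008,"ax":0,"ay":0,"az":0,"claw":-1},{"x":0,"y":0,"z":0.015,"ax":0,"ay":0,"az":0,"claw":-1},{"x":0,"y":0,"z":0.02,"ax":0,"ay":0,"az":0,"claw":-1},{"x":0,"y":0,"z":0.0215,"ax":0,"ay":0,"az":0,"claw":-1},{"x":0,"y":0,"z":0.0215,"ax":0,"ay":0,"az":0,"claw":-0.3}]' 20;python3 -m crank '[{"x":0,"y":0,"z":0,"ax":0,"ay":0,"az":0,"claw":0},{"x":0,"y":0,"z":0,"ax":0,"ay":0,"az":0,"claw":0.2},{"x":0,"y":0,"z":0,"ax":0,"ay":0,"az":0,"claw":0.4},{"x":0,"y":0,"z":0,"ax":0,"ay":0,"az":0,"claw":1},{"x":0,"y":0,"z":0,"ax":0,"ay":0,"az":0,"claw":1}]'; python3 p.py .5159 -.3341 .004 -65.9
```

```text
time: 7.83
ee_pos: [0.5158, -0.3344, 0.0042]
eef_rot: [0.839, -0.544, -0.0, 0.0]
ft_force: [-0.4, 0.3, 0.6]
width: 0.0849
time: 8.25
ee_pos: [0.5162, -0.3346, 0.0049]
eef_rot: [0.839, -0.544, 0.0, -0.0]
ft_force: [-0.4, 0.8, -0.3]
width: 0.0563
t 8.25 pos [ 0.5162 -0.3346  0.0049] yaw -65.9 w 0.0563 F [-0.4  0.8 -0.3] j7 -0.29 | shift [-0.0006  0.      0.0009] rot [-0.0001 -0.0001 -0.    ]
```

```bash
python3 -m crank '[{"x":0,"y":0,"z":0,"ax":0,"ay":0,"az":0,"claw":1},{"x":0,"y":0,"z":0,"ax":0,"ay":0,"az":0,"claw":1},{"x":0,"y":0,"z":-0.01,"ax":0,"ay":0,"az":0,"claw":1},{"x":0,"y":0,"z":-0.03,"ax":0,"ay":0,"az":0,"claw":1},{"x":0,"y":0,"z":-0.06,"ax":0,"ay":0,"az":0,"claw":1}]' 30;python3 -m crank '[{"x":0,"y":0,"z":-0.03,"ax":0,"ay":0,"az":0,"claw":1},{"x":0,"y":0,"z":-0.06,"ax":0,"ay":0,"az":0,"claw":1},{"x":0,"y":0,"z":-0.09,"ax":0,"ay":0,"az":0,"claw":1},{"x":0,"y":0,"z":-0.11,"ax":0,"ay":0,"az":0,"claw":1},{"x":0,"y":0,"z":-0.12,"ax":0,"ay":0,"az":0,"claw":1}]'
python3 - <<'E'
from h import *
plan(.5158,.0416,.18,-70.9)
c=snap('wrist','w4'); snap('side','d4')
s=r.read_state();M=R.from_quat(s['eef_rot']).as_matrix()
print(proj(c,[s['ee_pos']+M@np.array(v) for v in([0,0,-.014],[0,0,-.005],[0,-.044,-.005])]))
E
python3 -c "
import cv2;a=cv2.imread('pics/w4.png');cv2.imwrite('pics/w4b.png',cv2.resize(a[200:400,180:460],(784,560),interpolation=cv2.INTER_CUBIC))"
```

```text
time: 8.67
ee_pos: [0.5145, -0.3335, 0.0637]
eef_rot: [0.839, -0.544, -0.002, 0.0]
ft_force: [0.5, -0.4, -1.9]
width: 0.0558
time: 9.08
ee_pos: [0.5166, -0.3354, 0.1883]
eef_rot: [0.839, -0.544, 0.002, -0.0]
ft_force: [-0.4, 0.0, -1.8]
width: 0.0558
t 9.08 pos [ 0.5166 -0.3354  0.1883] yaw -65.93 w 0.0558 F [-0.4  0.  -1.8] j7 -0.4 | shift [-0.3445 -0.153   0.0078] rot [-0.0014 -0.0012  0.0434]
[[323.03636365 266.55101923]
 [322.95091315 258.69275786]
 [323.05863674 172.33022497]]
```

View pics/w4b.png

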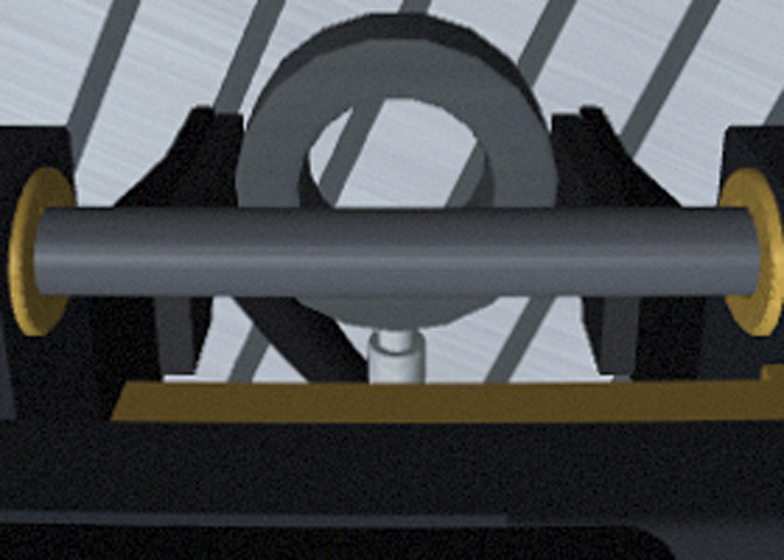

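```bash
python3 -m crank '[{"x":-0.035,"y":-0.015,"z":0,"ax":0,"ay":0,"az":0.043,"claw":1},{"x":-0.07,"y":-0.031,"z":0,"ax":0,"ay":0,"az":0.043,"claw":1},{"x":-0.105,"y":-0.0465,"z":0,"ax":0,"ay":0,"az":0.043,"claw":1},{"x":-0.14,"y":-0.062,"z":0,"ax":0,"ay":0,"az":0.043,"claw":1},{"x":-0.17,"y":-0.0755,"z":0,"ax":0,"ay":0,"az":0.043,"claw":1}]'
python3 - <<'E'
from h import *
plan(.5156,.0422,.18,-70.9)
c=load('w4');s0=np.array([.5166,-.3354,.1883]);M=rot(c)@np.array([[1,0,0],[0,.964,.266],[0,-.266,.964]]).T
tc=c['eye']-M@np.array([.0005,-.07428,-.16226])
f=lambda p:np.array(p,float)/2.8+[180,200]
P=pix2z(c,f([(237,185),(556,185),(396.5,38),(396.5,328)]),tc[2]+.0135)
print(((P-tc)@M).round(4))
E
```

```text
time: 9.6
ee_pos: [0.5144, -0.1455, 0.1829]
eef_rot: [0.815, -0.579, -0.001, 0.001]
ft_force: [1.2, 1.5, -1.8]
width: 0.0551
t 9.6 pos [ 0.5144 -0.1455  0.1829] yaw -70.75 w 0.0551 F [ 1.2  1.5 -1.8] j7 -0.9 | shift [-0.1768 -0.063   0.003 ] rot [0.0012 0.0008 0.0013]
[[-0.0264 -0.0032 -0.0135]
 [ 0.0276 -0.0031 -0.0135]
 [ 0.0006 -0.0292 -0.0135]
 [ 0.0006  0.0246 -0.0135]]
```

```bash
python3 -m crank '[{"x":-0.035,"y":-0.0126,"z":0,"ax":0,"ay":0,"az":0,"claw":1},{"x":-0.07,"y":-0.025,"z":0,"ax":0,"ay":0,"az":0,"claw":1},{"x":-0.105,"y":-0.038,"z":0,"ax":0,"ay":0,"az":0,"claw":1},{"x":-0.14,"y":-0.05,"z":0,"ax":0,"ay":0,"az":0,"claw":1},{"x":-0.177,"y":-0.063,"z":0,"ax":0,"ay":0,"az":0.001,"claw":1}]';python3 -m crank '[{"x":0,"y":0,"z":0,"ax":0,"ay":0,"az":0,"claw":1},{"x":0,"y":0,"z":0.02,"ax":0,"ay":0,"az":0,"claw":1},{"x":0,"y":0,"z":0.04,"ax":0,"ay":0,"az":0,"claw":1},{"x":0,"y":0,"z":0.04,"ax":0,"ay":0,"az":0,"claw":1},{"x":0,"y":0,"z":0.04,"ax":0,"ay":0,"az":0,"claw":1}]'
python3 - <<'E'
from h import *
plan(.5156,.0422,.135,-70.9)
b=snap('side','d5');a=snap('scene','s5');w=snap('wrist','w5')
plan(.5156,.0422,.135,-70.9)
cr=lambda c,x,y:cv2.resize(c['color'][y-37:y+38,x-50:x+50],(400,300),interpolation=cv2.INTER_CUBIC)
x=np.vstack([np.hstack([cr(a,411,165),cr(b,308,255)]),cv2.resize(w['color'][200:350,120:520],(800,300),interpolation=cv2.INTER_CUBIC)])
cv2.imwrite('pics/c5.png',x)
E
```

```text
time: 10.02
ee_pos: [0.5156, 0.0408, 0.1833]
eef_rot: [0.814, -0.58, -0.001, 0.001]
ft_force: [0.6, -0.8, -2.0]
width: 0.0559
time: 10.43
ee_pos: [0.5156, 0.0388, 0.1434]
eef_rot: [0.814, -0.58, -0.001, 0.002]
ft_force: [-0.8, 0.1, -1.7]
width: 0.0553
t 10.43 pos [0.5156 0.0388 0.1434] yaw -70.96 w 0.0553 F [-0.8  0.1 -1.7] j7 -1.28 | shift [-0.0032 -0.0011  0.0084] rot [ 0.0019 -0.0001 -0.0005]
t 10.58 pos [0.5174 0.0391 0.1455] yaw -70.97 w 0.0555 F [-0.  -0.3 -0.5] j7 -1.28 | shift [-0.0035  0.0007  0.0105] rot [-0.0004 -0.     -0.0006]
```

View pics/c5.png

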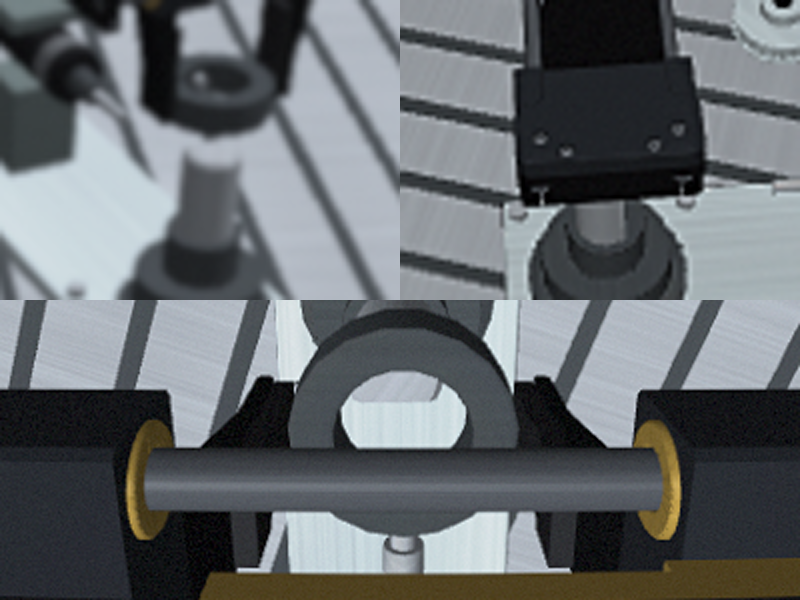

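Run:
```python
from h import *
c=load('w5')
M=rot(c)@np.array([[1,0,0],[0,.964,.266],[0,-.266,.964]]).T
tc=c['eye']-M@np.array([.0005,-.07428,-.16226]);print('tcp',tc)
f=lambda p:np.array(p,float)/2+[120,200]
T=lambda p,z:((pix2z(c,f(p),z)-tc)@M*1000).round(1)
print('collar',T([(288,430),(517,430),(403,328),(403,536)],tc[2]+.0135))
print('bore',T([(340,420),(467,420),(403,370)],tc[2]+.0135))
print('chord',T([(354,400),(438,400)],.116))
print('housing top L/R',T([(278,325),(492,325)],.045),'plate',T([(278,350),(522,350)],.01))
# sharper crop
cv2.imwrite('pics/c6.png',cv2.resize(c['color'][200:310,250:390],(784,616),interpolation=cv2.INTER_CUBIC)[:600])
```

```text
tcp [0.51449819 0.03980276 0.14552876]
collar [[-31.5  88.3 -13.2]
 [ 32.3  88.3 -13.2]
 [  0.6  53.1 -13.3]
 [  0.6 130.  -13.1]]
bore [[-16.8  84.5 -13.2]
 [ 18.3  84.4 -13.2]
 [  0.6  66.9 -13.3]]
chord [[-16.6 121.2  29.9]
 [ 12.9 121.2  29.9]]
housing top L/R [[-57.2 149.6 101. ]
 [ 41.7 149.4 101. ]] plate [[-65.8 195.7 136.2]
 [ 63.9 195.6 136.1]]
```

View pics/c6.png

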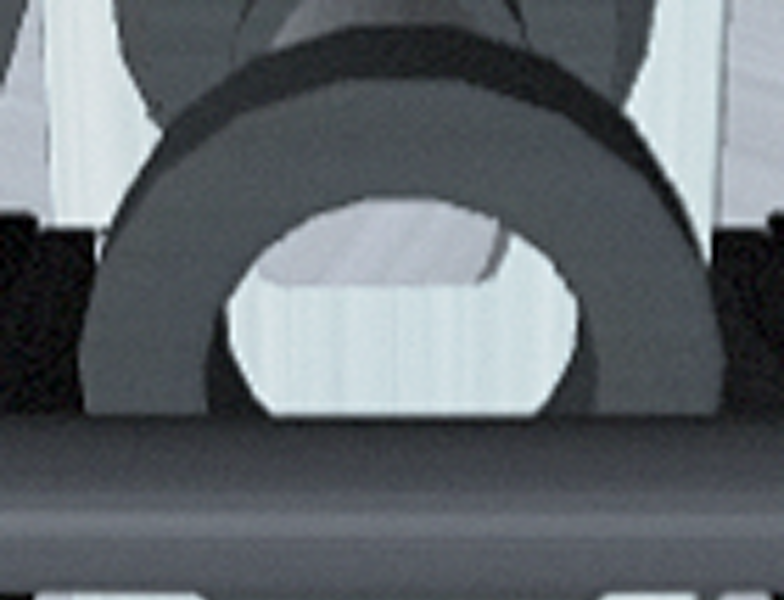

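Run:
```python
from h import *
c=load('w5')
M=rot(c)@np.array([[1,0,0],[0,.964,.266],[0,-.266,.964]]).T
tc=c['eye']-M@np.array([.0005,-.07428,-.16226]);print('tcp',tc)
f=lambda p:np.array(p,float)/5.6+[250,200]
T=lambda p,z:((pix2z(c,f(p),z)-tc)@M*1000).round(1)
print('collar',T([(80,350),(722,350),(400,78)],tc[2]+.0135))
print('bore',T([(207,350),(597,350),(400,197)],tc[2]+.0135))
print('chord',T([(268,284),(480,284)],.116))
print('cone R',T([(508,240)],.114))
print('plate',T([(48,150),(718,150)],.01),'house',T([(118,20),(652,20)],.045))
c=load('w2');M=rot(c)@np.array([[1,0,0],[0,.964,.266],[0,-.266,.964]]).T
tc=c['eye']-M@np.array([.0005,-.07428,-.16226]);print('tcp',tc)
f=lambda p:np.array(p,float)/5.6+[250,140]
A=pix2z(c,f([(311,270),(450,270),(368,192),(368,362)]),.116);print(A)
```

```text
tcp [0.51449819 0.03980276 0.14552876]
collar [[-26.5  -5.  -13.5]
 [ 27.7  -5.  -13.5]
 [  0.5 -29.  -13.6]]
bore [[-15.7  -5.  -13.5]
 [ 17.1  -5.  -13.5]
 [  0.5 -18.8 -13.6]]
chord [[-13.6   7.3  29.6]
 [  9.1   7.2  29.5]]
cone R [[12.2  3.  31.5]]
plate [[-57.1  28.8 135.7]
 [ 52.6  28.7 135.6]] house [[-39.4  -2.9 100.5]
 [ 36.2  -2.9 100.5]]
tcp [0.51985113 0.04204382 0.26560697]
[[0.50605102 0.04181678 0.116     ]
 [0.52795409 0.04903438 0.116     ]
 [0.51096021 0.05724079 0.116     ]
 [0.51994621 0.02972092 0.116     ]]
```

```bash
python3 -m crank '[{"x":-0.003,"y":0,"z":0.005,"ax":0,"ay":0,"az":0,"claw":1},{"x":-0.003,"y":0,"z":0.01,"ax":0,"ay":0,"az":0,"claw":1},{"x":-0.003,"y":0,"z":0.015,"ax":0,"ay":0,"az":0,"claw":1},{"x":-0.003,"y":0,"z":0.015,"ax":0,"ay":0,"az":0,"claw":1},{"x":-0.003,"y":0,"z":0.015,"ax":0,"ay":0,"az":0,"claw":1}]'
python3 - <<'E'
from h import *
for i in range(4): plan(.5156,.0422,.115,-70.9); a=camera('scene')
E
```

```text
time: 11.0
ee_pos: [0.5157, 0.0421, 0.1295]
eef_rot: [0.814, -0.58, -0.0, 0.0]
ft_force: [0.2, -0.1, -1.9]
width: 0.0559
t 11.0 pos [0.5157 0.0421 0.1295] yaw -70.94 w 0.0559 F [ 0.2 -0.1 -1.9] j7 -1.28 | shift [-0.0002  0.      0.0145] rot [ 0.0004 -0.     -0.0004]
t 11.05 pos [0.5159 0.0421 0.1297] yaw -70.95 w 0.0558 F [ 0.6 -0.3 -2.1] j7 -1.28 | shift [-0.0002  0.0002  0.0147] rot [ 0.0001 -0.     -0.0004]
t 11.1 pos [0.5161 0.0421 0.1299] yaw -70.95 w 0.0559 F [-0.6 -0.  -1.7] j7 -1.28 | shift [-0.0003  0.0004  0.0149] rot [-0.     -0.     -0.0005]
t 11.15 pos [0.5161 0.0421 0.13  ] yaw -70.95 w 0.0557 F [ 0.2  0.8 -2.7] j7 -1.28 | shift [-0.0003  0.0004  0.015 ] rot [-0.0001  0.     -0.0004]
```

```bash
python3 -m crank '[{"x":0,"y":0,"z":0.004,"ax":0,"ay":0,"az":0,"claw":1},{"x":0,"y":0,"z":0.007,"ax":0,"ay":0,"az":0,"claw":1},{"x":0,"y":0,"z":0.01,"ax":0,"ay":0,"az":0,"claw":1},{"x":0,"y":0,"z":0.012,"ax":0,"ay":0,"az":0,"claw":1},{"x":0,"y":0,"z":0.014,"ax":0,"ay":0,"az":0,"claw":1}]'
python3 - <<'E'
from h import *
for i in range(3): plan(.5156,.0422,.105,-70.9); a=camera('scene')
E
```

```text
time: 11.62
ee_pos: [0.5159, 0.0421, 0.1154]
eef_rot: [0.814, -0.58, -0.0, 0.0]
ft_force: [0.0, -0.3, -2.1]
width: 0.0554
t 11.62 pos [0.5159 0.0421 0.1154] yaw -70.94 w 0.0554 F [ 0.  -0.3 -2.1] j7 -1.26 | shift [-0.0002  0.0002  0.0104] rot [ 0.0001  0.     -0.0004]
t 11.67 pos [0.5157 0.0421 0.1152] yaw -70.95 w 0.0557 F [-0.9  0.5 -2.5] j7 -1.26 | shift [-0.0001  0.      0.0102] rot [ 0.0004  0.     -0.0004]
t 11.72 pos [0.5158 0.0421 0.1154] yaw -70.94 w 0.0555 F [-0.3 -1.1 -1.8] j7 -1.26 | shift [-0.0001  0.0001  0.0104] rot [ 0.0003 -0.     -0.0004]
```

```bash
python3 -m crank '[{"x":0,"y":0,"z":0.003,"ax":0,"ay":0,"az":0,"claw":1},{"x":0,"y":0,"z":0.006,"ax":0,"ay":0,"az":0,"claw":1},{"x":0,"y":0,"z":0.009,"ax":0,"ay":0,"az":0,"claw":1},{"x":0,"y":0,"z":0.012,"ax":0,"ay":0,"az":0,"claw":1},{"x":0,"y":0,"z":0.014,"ax":0,"ay":0,"az":0,"claw":1}]'
python3 - <<'E'
from h import *
for i in range(2): plan(.5156,.0422,.0855,-70.9); a=camera('scene')
E
```

```text
time: 12.18
ee_pos: [0.5158, 0.0421, 0.1013]
eef_rot: [0.814, -0.58, -0.0, 0.0]
ft_force: [0.4, -0.4, -2.2]
width: 0.0553
t 12.18 pos [0.5158 0.0421 0.1013] yaw -70.94 w 0.0553 F [ 0.4 -0.4 -2.2] j7 -1.25 | shift [-0.0001  0.0002  0.0158] rot [ 0.0002  0.     -0.0004]
t 12.23 pos [0.5156 0.0421 0.1011] yaw -70.94 w 0.0558 F [-1.5  0.9 -2. ] j7 -1.25 | shift [-0.0001 -0.      0.0156] rot [ 0.0004  0.     -0.0004]
```

No contact forces, so I go down the rest of the way.

```bash
python3 -m crank '[{"x":0,"y":0,"z":0.004,"ax":0,"ay":0,"az":0,"claw":1},{"x":0,"y":0,"z":0.008,"ax":0,"ay":0,"az":0,"claw":1},{"x":0,"y":0,"z":0.012,"ax":0,"ay":0,"az":0,"claw":1},{"x":0,"y":0,"z":0.0145,"ax":0,"ay":0,"az":0,"claw":1},{"x":0,"y":0,"z":0.0158,"ax":0,"ay":0,"az":0,"claw":1}]'
python3 - <<'E'
from h import *
for i in range(3): plan(.5156,.0422,.0855,-70.9); camera('wrist')
a=snap('scene','s6');b=snap('side','d6');w=snap('wrist','w6')
plan(.5156,.0422,.0855,-70.9)
cr=lambda c,x,y:cv2.resize(c['color'][y-37:y+38,x-50:x+50],(400,300),interpolation=cv2.INTER_CUBIC)
cv2.imwrite('pics/c7.png',np.vstack([np.hstack([cr(a,400,175),cr(b,325,262)]),cv2.resize(w['color'][200:350,120:520],(800,300),interpolation=cv2.INTER_CUBIC)]))
E
```

```text
time: 12.7
ee_pos: [0.5157, 0.0421, 0.0855]
eef_rot: [0.814, -0.58, -0.0, 0.0]
ft_force: [-0.8, -0.1, -1.7]
width: 0.0556
t 12.7 pos [0.5157 0.0421 0.0855] yaw -70.94 w 0.0556 F [-0.8 -0.1 -1.7] j7 -1.23 | shift [-0.0002  0.0001 -0.    ] rot [ 0.0003 -0.     -0.0004]
t 12.75 pos [0.5157 0.0421 0.0854] yaw -70.95 w 0.0556 F [-0.1  0.2 -2.1] j7 -1.23 | shift [-0.0001  0.     -0.0001] rot [ 0.0004  0.     -0.0004]
t 12.8 pos [0.5158 0.0421 0.0857] yaw -70.95 w 0.0558 F [ 1.  -0.2 -2.1] j7 -1.23 | shift [-0.0001  0.0001  0.0002] rot [ 0.0003  0.     -0.0004]
t 13.0 pos [0.5161 0.0422 0.0862] yaw -70.95 w 0.0555 F [-0.4  0.  -2.3] j7 -1.23 | shift [-0.0002  0.0005  0.0007] rot [-0.0002  0.0001 -0.0004]
```

View pics/c7.png

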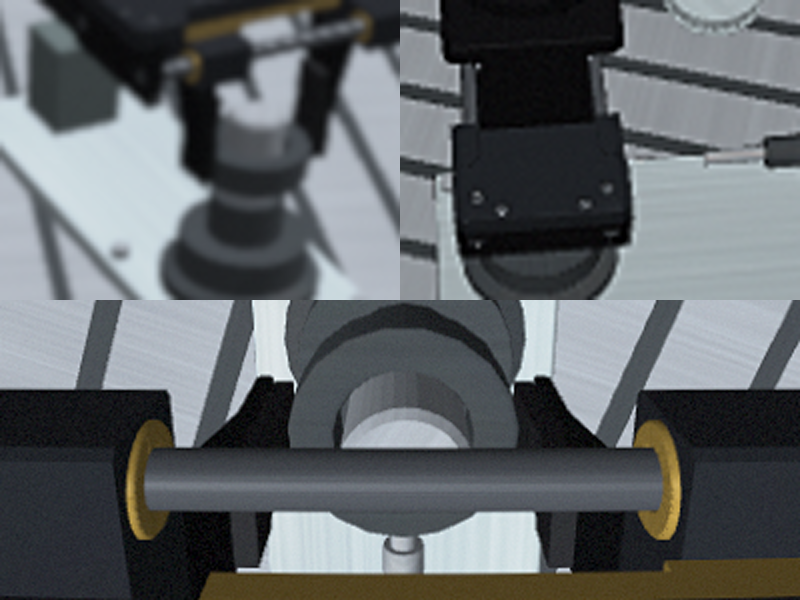

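```bash
python3 -m crank '[{"x":0,"y":0,"z":0,"ax":0,"ay":0,"az":0,"claw":1},{"x":0,"y":0,"z":0,"ax":0,"ay":0,"az":0,"claw":1},{"x":0,"y":0,"z":0,"ax":0,"ay":0,"az":0,"claw":1},{"x":0,"y":0,"z":0,"ax":0,"ay":0,"az":0,"claw":1},{"x":0,"y":0,"z":0,"ax":0,"ay":0,"az":0,"claw":1}]'
python3 - <<'E'
from h import *
from bench import close_job
plan(.5156,.0422,.0855,-70.9)
close_job()
E
```

```text
time: 13.42
ee_pos: [0.516, 0.0422, 0.0861]
eef_rot: [0.814, -0.58, -0.0, -0.0]
ft_force: [-0.9, -0.2, -2.4]
width: 0.0556
t 13.42 pos [0.516  0.0422 0.0861] yaw -70.94 w 0.0556 F [-0.9 -0.2 -2.4] j7 -1.23 | shift [-0.0001  0.0004  0.0006] rot [-0.      0.0001 -0.0004]
the job is handed in; nothing more can be done
```

The job is handed in at 13.4 s, with the collar on the shaft and still held in the fingers. No verdict is reported.

- **Turning the shaft:** I pinched it across the flat; the fingers closed to 24 mm, which matches the thickness there. I turned it about 59° until the flat faced the bit, and a wrist picture afterwards showed the flat square to the plate within about 2°.
- **Fitting the collar:** I picked up the dark collar with the set screw, crosswise to the screw, and lowered it over the shaft without any contact force.
- **Last checks:**
  - The mid-height works out to about 90.5 mm above the bed.
  - The tool is on the measured shaft axis within about 1 mm.
  - The screw azimuth is 199.1° and the bit line is about 199°.
  - The tool is level, and the grip is set to 30 N.
  - The sensed vertical load is 2.4 N, the collar's weight alone, so it hangs clear of the shoulder.
- **What disagreed:** Single camera estimates of the shaft axis differed by up to 3 mm from the pinch and from each other. I used a picture showing the collar and the shaft end together, and it agreed with the pinch.
- **Not checked:** In the last pictures the gripper hid the screw head from the side and scene cameras, so its aim at the bit was seen only by the wrist camera. I did not measure the other loose parts again, but the arm never came near them.

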